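# Square a tile into the decorating guide

## Robot

A 7-joint arm with a two-finger parallel gripper is mounted at the origin on the work surface. World frame = base frame: x ahead of the robot, y to its left, z up, the work surface at z = 0. Lengths are in m, angles in rad, forces in N, time in s.
With the tool pointing down it reaches from about 0.4 to 0.85 m from the base axis. Payload 4.5 kg.
Tool frame: the origin (TCP) lies midway between the tips of the shut fingers; the grasp point (between the pads) lies 19 mm behind it; z points along the fingers, y is the line along which they close (so a half turn about z gives the same grasp; the last joint's range is limited). The gripper opens to 88 mm and grips with 3 to 60 N. Pads are 18 mm wide; open, the fingers measure 123 mm over their backs; the gripper's body (75 mm by 187 mm) begins 45 mm behind the grasp point.
Start: joints at [0.034, 0.689, -0.195, 1.565, 0.157, 0.902, -0.215], TCP at [0.625, 0, 0.239] pointing down, gripper open.
Joint ranges: [-3.01, 3.01], [-0.46, 2.08], [-1.47, 1.51], [0.13, 2.56], [-1, 4.14], [0.04, 2.09], [-2.66, 2.66]. Speed limits (rad/s): [2.57, 2.57, 3.14, 3.14, 3.14, 3.14, 3.14].

## Interface

Orientations are given as a unit quaternion [x, y, z, w].
In Python, from plant import get_state, viewer, workorder gives the robot as it stands. The module is installed in compiled form; this text tells all that it offers.
- The arm moves only by the tool step_arm, never from a script. Its argument "motion" is a list of rows, each an object of numbers: "wx", "wy", "wz": the turn, a rotation vector about the tool's x, y, z each as a share of 180 degrees, from -1 to 1; "dx", "dy", "dz": the shift along the tool's x, y, z each as a share of 8 cm, from -1 to 1; "claw": the finger opening in mm, from 0 to 88.1. A call has 1 to 8 rows; each row is the pose to reach, as a shift and turn from the pose commanded when the call began, along the tool's axes at that moment, turning the shorter way round; what a row does not reach only later rows make up. A row lasts 1/10 s, in which the tool goes at most 50 mm and 8.59 degrees, less where a joint would pass 70% of its speed; a pose out of reach is approached as far as the arm can. A call with a number of a shift or a turn outside -1 to 1 is refused whole. A call with a gripper value outside its range is refused whole. The fingers move at their own pace and stop on an object; "force" is the grip in N (left out, the last holds). Time passes only in rows, so rows that repeat a pose let the fingers close. It gives the time, the measured TCP pose, the force, the opening and the grip force at its end, in the units of the state.
- get_state(): the state, without advancing time (a new reading comes with each control period).
- viewer.snapshot(name): name is "scene" or "side" or "wrist"; returns (picture, depth): 384x512x3 uint8, red, green, blue; 384x512 float32, m along the optical axis (not along the pixel's ray), 0 where there is no reading.
- viewer.calibration(name): a dict with "vfov" (degrees; the focal length in pixels is half the picture's height over the tangent of half this angle, whatever the lens; pixels are square), "cx", "cy" (the principal point, pixels), "extrinsics" (4x4, takes a point from camera to world coordinates). Camera axes: x right, y down, z forward; pixel columns grow to the right and rows downward; lengths in m; the calibration is good to about 2 mm. A picture is of the moment at which its call begins: read the wrist's pose just before it. calibration takes no time and is no camera call; for the wrist camera it gives the pose at the moment of the call.
- workorder.finish_job(): hands the job in; it is judged then, once.
The state is a dict: "clock": time; "q": joint angles; "qd": joint speeds; "joint_torque": joint torques, N m; "tool_pos": TCP position; "eef_rot": TCP orientation; "contact_force": force on the tool from outside, world axes, zero at the start; "moment": the same for the moment, N m; "opening": opening from 0.0 (shut) to 1.0 (fully open); "finger_force": force on a finger pad.
Only numpy, scipy, OpenCV 4.12 (cv2) and the standard library are available. Lean on these libraries where they do the work, as an engineer would, in place of code of your own. Each camera call takes 0.05 s, during which the arm holds its last target. There are 200 camera calls.

## Task

Push the decorated square tile across the bench, without picking it up, into the inside corner of the wooden L-shaped guide, so that one edge lies flush against the long rail and the next edge lies flush against the short rail. Leave the glaze jars where they stand.

Things in the scene. Friction and masses are not known exactly. Their poses are not given: they have to be found in the camera images.
- tile: Loose square ceramic tile, 100 x 100 x 12 mm, 0.17 to 0.34 kg, flat on the bench: one half orange with dark red stripes (its -x side), the other white with dark rings, a black band between. Origin at the centre of its underside; x, y square to its edges, z up. At the start it lies in the guide's open quarter, clear of both rails, up to 0.35 rad from square with them; slides under a push of 1 to 4 N.
- guide: L-shaped guide of two light wooden rails, 20 mm wide, 22 mm high, fixed, immovable. Origin at the inside corner of the L at bench height, z up. Long rail: inner face x = 0, runs from y = 20 to -240 mm. Short rail: inner face y = 0, runs from x = 0 to -120 mm. The tile belongs at x < 0, y < 0. The guide's +x points roughly away from the robot, +y roughly to its left (yaw -0.1 to 0.3 rad).
- guide_home (a point): Unmarked point on the bench where the tile's origin lies when the tile is home, touching both rails: 50 mm from each inner face, at x = -50, y = -50 mm in the guide's frame; axes as the guide's.
- jar_coral: Bystander, loose: closed coral glaze jar with white cap and paper label, 60 mm diameter, 85 mm tall, 0.2 to 0.4 kg. Origin at the centre of its underside, z up. Not to be disturbed.
- jar_blue: Bystander, loose: closed blue glaze jar with white cap and paper label, 60 mm diameter, 85 mm tall, 0.2 to 0.4 kg. Origin at the centre of its underside, z up. Not to be disturbed.
- jar_teal: Bystander, loose: closed teal glaze jar with white cap and paper label, 60 mm diameter, 85 mm tall, 0.2 to 0.4 kg. Origin at the centre of its underside, z up. Not to be disturbed.
Mind the look-alikes: they are no part of the job. Of the things that look like the tile, the largest one is meant.

How it is judged:
At the end, for the whole second after the job is handed in: The tile lies flat on the bench and at rest in the guide's corner: its centre within 3.5 mm of touching each rail, its edges within 0.04 rad of parallel to the rails; each jar upright and within 15 mm of where it stood (x of tile in the frame of guide between -0.0535 and -0.047 m and y of tile in the frame of guide between -0.0535 and -0.047 m and z of tile in the frame of guide below 0.003 m and (angle between the x axis of tile and the x axis of guide, either way round below 0.04 rad or angle between the x axis of tile and the y axis of guide, either way round below 0.04 rad) and angle between tile's own z axis and vertical below 0.04 rad and linear speed of tile below 0.01 m/s and distance of each of jar_coral, jar_blue, jar_teal from where it was at the start of the episode below 0.015 m and angle between each of jar_coral, jar_blue, jar_teal's own z axis and vertical below 0.2 rad).
It fails at once if the tile is lifted off the bench (origin more than 8 mm up) or tipped by more than 0.15 rad (height (world z) of tile above 0.008 m or angle between tile's own z axis and vertical above 0.15 rad).
It fails at once if the coral jar is moved more than 15 mm or tipped (distance of jar_coral from where it was at the start of the episode above 0.015 m or angle between jar_coral's own z axis and vertical above 0.2 rad).
It fails at once if the blue jar is moved more than 15 mm or tipped (distance of jar_blue from where it was at the start of the episode above 0.015 m or angle between jar_blue's own z axis and vertical above 0.2 rad).
It fails at once if the teal jar is moved more than 15 mm or tipped (distance of jar_teal from where it was at the start of the episode above 0.015 m or angle between jar_teal's own z axis and vertical above 0.2 rad).
It also fails if it takes over 40 s, if anything falls off the work surface, if the arm or the gripper's body presses on something with over 40 N, if the wrist force passes 120 N, or if a joint passes its speed limit or range.

## Working session

There is one attempt and no reset: what is moved stays moved. The work goes in short steps, Python scripts to look and compute and a tool call to move; the robot and the scene stay as the last step left them, time stands still between calls to the robot, and variables do not carry over. Pictures are saved under pics/ and viewed, at most 10 in all, crops included, and the job is handed in when it is done.

Besides the shell and the picture viewer there is one more tool, called after "Request:" as name([rows], argument=value, ...), one row to a line, values as JSON. step_arm: Moves the arm, as the interface text tells. Shift numbers are shares of 8 cm and turn numbers shares of 180 degrees, none past 1 either way. Its arguments: {"type":"object","properties":{"motion":{"type":"array","items":{"type":"object","properties":{"wx":{"type":"number","minimum":-1,"maximum":1},"wy":{"type":"number","minimum":-1,"maximum":1},"wz":{"type":"number","minimum":-1,"maximum":1},"dx":{"type":"number","minimum":-1,"maximum":1},"dy":{"type":"number","minimum":-1,"maximum":1},"dz":{"type":"number","minimum":-1,"maximum":1},"claw":{"type":"number"}}}},"force":{"type":"number"}},"required":["motion"]}

```bash
mkdir -p pics
cat > h.py <<'E'
import numpy as np,cv2
from plant import get_state,viewer,workorder
def snap(n):
    c=viewer.calibration(n); p,d=viewer.snapshot(n); return p,d,c
def ray(c,uv,z,shape=(384,512)):
    f=shape[0]/2/np.tan(np.radians(c["vfov"])/2); T=np.array(c["extrinsics"])
    uv=np.atleast_2d(np.asarray(uv,float))
    r=np.c_[(uv[:,0]-c["cx"])/f,(uv[:,1]-c["cy"])/f,np.ones(len(uv))]@T[:3,:3].T
    return T[:3,3]+r*((z-T[2,3])/r[:,2])[:,None]
def save(n,p,s=1): cv2.imwrite(n,cv2.resize(p[:,:,::-1],None,fx=s,fy=s))
E
python3 - <<'E'
from h import *
import pickle
D={}
for n in("scene","side","wrist"):
    p,d,c=snap(n);D[n]=(p,d,c);print(n,c["vfov"],c["cx"],c["cy"],np.round(c["extrinsics"],3).tolist())
save("pics/a.png",np.vstack([D["scene"][0],]),1.5)
save("pics/b.png",np.hstack([D["side"][0],D["wrist"][0]]),.78)
pickle.dump(D,open("d.pkl","wb"));print(get_state())
E
```

```text
scene 46.108122512225144 263.8891661683908 196.43326611806145 [[0.367, 0.626, -0.688, 1.322], [0.93, -0.248, 0.27, -0.297], [-0.002, -0.739, -0.673, 0.784], [0.0, 0.0, 0.0, 1.0]]
side 43.92860534824976 265.9844784966678 189.17297429608792 [[0.759, -0.33, 0.562, -0.025], [-0.651, -0.396, 0.647, -0.698], [0.01, -0.857, -0.515, 0.587], [0.0, 0.0, 0.0, 1.0]]
wrist 59.96329146886537 256.1342331755344 193.81942102270287 [[1.0, 0.0, -0.001, 0.624], [0.0, -0.964, -0.267, 0.067], [-0.001, 0.267, -0.964, 0.383], [0.0, 0.0, 0.0, 1.0]]
{'clock': 0.15, 'q': array([ 0.03380427,  0.68980995, -0.19456588,  1.56609644,  0.15732616,
        0.90248868, -0.21512977]), 'qd': array([-2.51830338e-05, -2.08932982e-03,  1.80931934e-03, -4.98945121e-03,
       -4.26822609e-04, -8.26257747e-05, -9.42233539e-05]), 'joint_torque': array([-1.46674727e-03, -5.27863634e+01, -1.26819178e+00, -1.53587687e+01,
       -5.24473807e-02,  3.92338901e-03,  1.12435155e-04]), 'tool_pos': array([ 6.24521839e-01, -2.30805217e-05,  2.38085934e-01]), 'eef_rot': array([ 7.07079673e-01,  7.07133538e-01, -5.30419257e-04, -4.62479119e-04]), 'contact_force': array([0.26825954, 0.98815745, 0.26374018]), 'moment': array([0.02895999, 0.01316692, 0.00123702]), 'finger_force': 0.0, 'opening': 1.0000202220746226}
```

View pics/a.png

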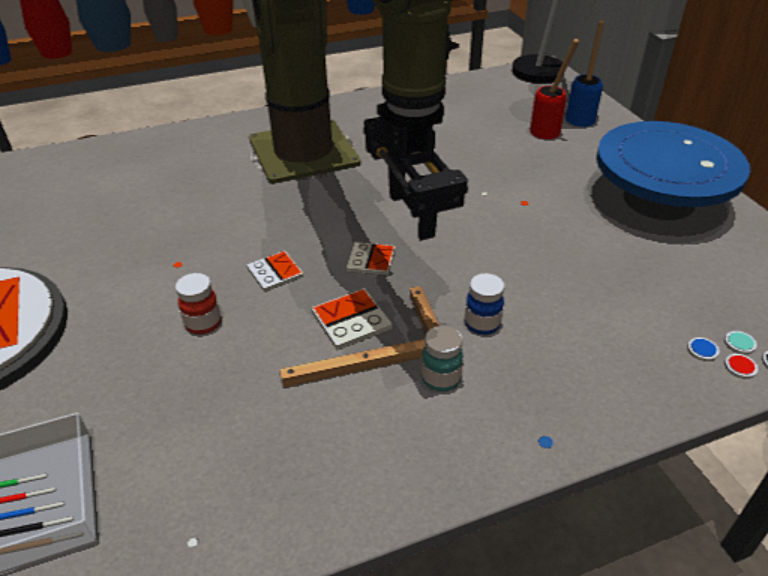

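View pics/b.png

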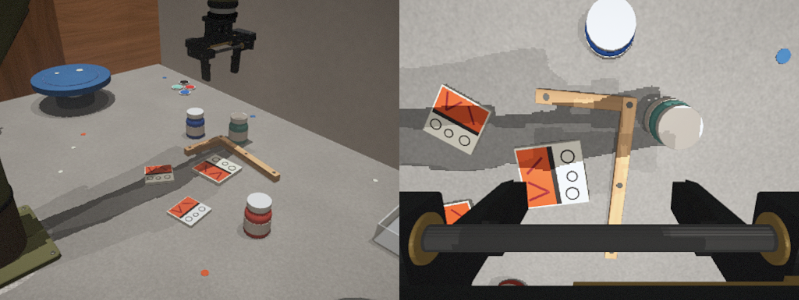

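Candidates for the tile (scene.png 1.5x pixels): (350,317) the large one beside the guide, (275,269) small, (371,257) small, and the painted disc at left (10,310). I choose (350,317), which is at wrist pixel ~(193,224). The guide corner is at wrist ~(300,130). Next I measure and check with a close crop.

Run:
```python
from h import *
import pickle
D=pickle.load(open("d.pkl","rb"));p,d,c=D["wrist"]
f=192/np.tan(np.radians(c["vfov"])/2);T=np.array(c["extrinsics"])
v,u=np.mgrid[:384,:512]
P=np.stack([(u-c["cx"])/f*d,(v-c["cy"])/f*d,d],-1)@T[:3,:3].T+T[:3,3]
z=P[...,2]; print("bench z std",np.median(z[(z<.005)&(d>0)]),np.std(z[(z<.006)&(z>-.006)]))
hm=lambda lo,hi:cv2.morphologyEx(((z>lo)&(z<hi)&(d>0)).astype(np.uint8),cv2.MORPH_OPEN,np.ones((3,3)))
vis=p.copy()
for lo,hi,nm,top in((.007,.016,"tile",.012),(.0175,.027,"rail",.022),(.06,.1,"jar",.085)):
    m=hm(lo,hi); m[250:]=0
    for k in cv2.findContours(m,cv2.RETR_EXTERNAL,cv2.CHAIN_APPROX_NONE)[0]:
        if cv2.contourArea(k)<300: continue
        W=ray(c,k[:,0]+0.0,top)[:,:2].astype(np.float32)
        r=cv2.minAreaRect(W*1000)
        print(nm,cv2.contourArea(k),k[:,0].mean(0).round(),np.round(r[0],1),np.round(r[1],1),round(r[2],2))
        cv2.drawContours(vis,[k],-1,(0,255,0),1)
save("pics/c.png",vis[60:340,100:440],2)
# jars in scene by depth
for n in("scene","side"):
    p,d,c=D[n];f=192/np.tan(np.radians(c["vfov"])/2);T=np.array(c["extrinsics"])
    P=np.stack([(u-c["cx"])/f*d,(v-c["cy"])/f*d,d],-1)@T[:3,:3].T+T[:3,3]
    for lo,hi,nm in((.078,.09,"jar"),):
        m=((P[...,2]>lo)&(P[...,2]<hi)&(P[...,0]>.35)&(P[...,0]<.95)&(abs(P[...,1])<.35)).astype(np.uint8)
        N,L,S,C=cv2.connectedComponentsWithStats(m)
        for i in range(1,N):
            if S[i,4]>100:print(n,nm,C[i].round(),S[i,4],P[L==i].mean(0).round(3))
```

```text
bench z std -0.0007615525567394865 0.0008548191519397351
tile 5322.0 [197. 217.] [552.5 -67.7] [99.8 88.1] 7.18
tile 4043.5 [ 73. 153.] [419.8  10.1] [75.2 75.3] 59.54
rail 4107.5 [259. 160.] [600.8 -23.2] [146.1 138.5] 84.72
jar 2762.0 [358. 161.] [716.2  13.9] [52.  57.2] 71.19
jar 3352.0 [272.  31.] [636.8 121.1] [51.7 48.8] 0.01
scene jar [128. 190.] 314 [ 0.469 -0.304  0.085]
scene jar [324. 190.] 309 [0.638 0.122 0.085]
scene jar [295. 226.] 386 [0.72  0.01  0.085]
side jar [249. 144.] 214 [0.632 0.121 0.084]
side jar [306. 150.] 226 [0.714 0.01  0.084]
side jar [332. 258.] 597 [ 0.463 -0.305  0.085]
```

View pics/c.png

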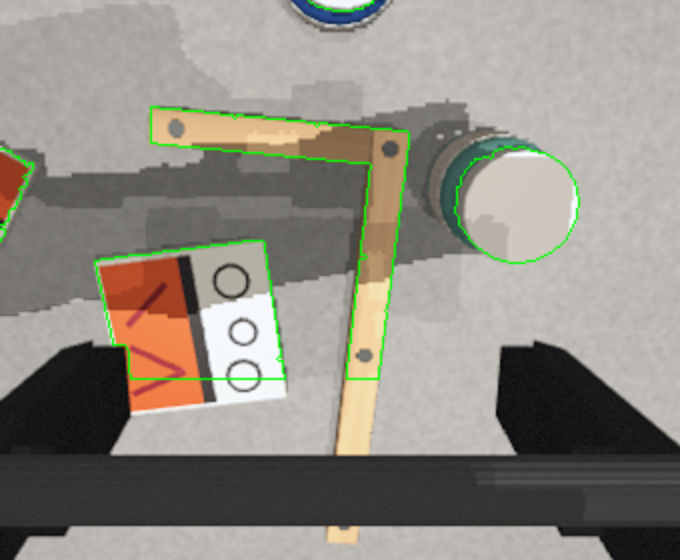

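```bash
cat > m.py <<'E'
from h import *
def heights(p,d,c):
    f=192/np.tan(np.radians(c["vfov"])/2);T=np.array(c["extrinsics"]);v,u=np.mgrid[:384,:512]
    return (np.stack([(u-c["cx"])/f*d,(v-c["cy"])/f*d,d],-1)@T[:3,:3].T+T[:3,3])
def line(W):
    vx,vy,x,y=cv2.fitLine(W.astype(np.float32),cv2.DIST_HUBER,0,1e-5,1e-5).ravel(); return np.array([x,y]),np.array([vx,vy])
E
python3 - <<'E'
from m import *
import pickle
D=pickle.load(open("d.pkl","rb"));p,d,c=D["wrist"]
P=heights(p,d,c);z=P[...,2]
m=((z>.0175)&(z<.027)).astype(np.uint8);m[250:]=0
# inner edge of long rail: first rail px per row; short rail: last rail px per col
L=[(np.flatnonzero(m[r,:330])[0]-.5,r) for r in range(150,246)]
S=[(u,np.flatnonzero(m[:180,u])[-1]+.5) for u in range(182,278)]
a,da=line(ray(c,L,.022)[:,:2]);b,db=line(ray(c,S,.022)[:,:2])
t=np.linalg.solve(np.c_[da,-db],b-a);O=a+t[0]*da
print("corner",O,"yaw long",np.arctan2(da[1],da[0])-np.pi/2,"short",np.arctan2(db[1],db[0]))
m=((z>.007)&(z<.016)).astype(np.uint8);m[270:]=0;m[:,:140]=0
m[:,260:]=0
R=[(np.flatnonzero(m[r])[-1]+.5,r) for r in range(190,254)]
U=[(u,np.flatnonzero(m[:,u])[0]-.5) for u in range(153,228)]
a,da=line(ray(c,R,.012)[:,:2]);b,db=line(ray(c,U,.012)[:,:2])
t=np.linalg.solve(np.c_[da,-db],b-a);Q=a+t[0]*da
y1=np.arctan2(da[1],da[0])%np.pi-np.pi/2;y2=np.arctan2(db[1],db[0]);
print("tile corner",Q,"yaws",y1,y2)
y=y1/2+y2/2;R2=lambda y:np.array([[np.cos(y),-np.sin(y)],[np.sin(y),np.cos(y)]])
print("tile c",Q-R2(y)@[.05,.05])
E
```

```text
corner [0.65475464 0.02499586] yaw long -0.09354448 short -0.09370684
tile corner [0.5867951  0.05475558] yaws 0.12932038 0.9636915
tile c [ 0.57006307 -0.01394696]
```

```bash
cat >> m.py <<'E'
R2=lambda y:np.array([[np.cos(y),-np.sin(y)],[np.sin(y),np.cos(y)]])
G=np.array([0.65475,0.025]);GY=-0.0936
def tile(p,d,c,rmax,u0,u1):
    z=heights(p,d,c)[...,2];m=((z>.007)&(z<.016)).astype(np.uint8);m[rmax:]=0;m[:,:u0]=0;m[:,u1:]=0
    m=cv2.morphologyEx(m,cv2.MORPH_OPEN,np.ones((5,5)))
    N,L,S,C=cv2.connectedComponentsWithStats(m);m=L==1+np.argmax(S[1:,4]);return m,S[1+np.argmax(S[1:,4])]
def edges(c,m,rows,cols):
    R=[(np.flatnonzero(m[r])[-1]+.5,r) for r in rows];U=[(u,np.flatnonzero(m[:,u])[0]-.5) for u in cols]
    a,da=line(ray(c,R,.012)[:,:2]);b,db=line(ray(c,U,.012)[:,:2])
    t=np.linalg.solve(np.c_[da,-db],b-a);Q=a+t[0]*da
    y1=np.arctan2(da[1],da[0])%np.pi-np.pi/2;y2=(np.arctan2(db[1],db[0])+1.57)%np.pi-1.57
    C=Q-R2((y1+y2)/2)@[.05,.05]
    return C,y1,y2,R2(GY).T@(C-G)
E
python3 - <<'E'
from m import *
import pickle
p,d,c=pickle.load(open("d.pkl","rb"))["wrist"]
m,s=tile(p,d,c,270,140,262);print(s)
print(edges(c,m,range(190,245),range(153,228)))
E
```

```text
[ 148  180   96   87 6451]
(array([ 0.55312791, -0.07382241]), np.float32(0.12858737), np.float32(0.12966144), array([-0.09194099, -0.10788778]))
```

The crop confirms the big tile (striped orange on the left, rings on the right, corner at full-frame ~(232,180)). In the guide frame it sits at (-92, -108) mm, yawed +0.22 rad from square. My plan is to push +y with the two fingers partly open, then +x.

Request:
step_arm([
  {"dx": -1, "dy": -0.5, "dz": 1, "wz": 0.0298, "claw": 40},
  {"dx": -1, "dy": -0.5, "dz": 1, "wz": 0.0298, "claw": 40},
  {"dx": -1, "dy": -0.5, "dz": 1, "wz": 0.0298, "claw": 40},
  {"dx": -1, "dy": -0.5, "dz": 1, "wz": 0.0298, "claw": 40},
  {"dx": -1, "dy": -0.5, "dz": 1, "wz": 0.0298, "claw": 40},
])

```text
$.motion[0]: bad value
```

```bash
cat > g.py <<'E'
from m import *
import sys
from scipy.spatial.transform import Rotation as Ro
def where(tx,ty,tz):
    s=get_state();M=Ro.from_quat(s["eef_rot"]).as_matrix();p=s["tool_pos"]
    g=R2(GY).T@(p[:2]-G);t=np.r_[G+R2(GY)@[tx,ty],tz]
    yaw=np.arctan2(M[1,1],M[0,1])-GY
    print("t",s["clock"],"guide pos",g.round(4),p[2].round(4),"tooly yaw rel",round(yaw,4),"F",(R2(GY).T@s["contact_force"][:2]).round(1),s["contact_force"][2].round(1),"share",(M.T@(t-p)/.08).round(3),s["opening"])
where(*map(float,sys.argv[1:]))
E
python3 g.py -.092 -.192 .005
```

```text
t 0.15 guide pos [-0.0278 -0.0277] 0.2381 tooly yaw rel 0.0937 F [0.2 1. ] 0.3 share [-1.969 -0.987  2.915] 1.0000202220746226
```

Request:
step_arm([
  {"dx": -0.98, "dy": -0.5, "dz": 0.98, "wx": 0, "wy": 0, "wz": 0.03, "claw": 40},
  {"dx": -0.98, "dy": -0.5, "dz": 0.98, "wx": 0, "wy": 0, "wz": 0.03, "claw": 40},
  {"dx": -0.98, "dy": -0.5, "dz": 0.98, "wx": 0, "wy": 0, "wz": 0.03, "claw": 40},
  {"dx": -0.98, "dy": -0.5, "dz": 0.98, "wx": 0, "wy": 0, "wz": 0.03, "claw": 40},
  {"dx": -0.98, "dy": -0.5, "dz": 0.98, "wx": 0, "wy": 0, "wz": 0.03, "claw": 40},
])

```text
clock: 0.65
tool_pos: [0.5859, -0.0774, 0.1607]
eef_rot: [0.74, 0.673, 0.001, -0.0]
contact_force: [0.6, -0.1, 0.0]
opening: 0.571
finger_force: 0.0
```

```bash
python3 g.py -.092 -.192 .005
```

```text
t 0.65 guide pos [-0.059  -0.1084] 0.1607 tooly yaw rel -0.0003 F [ 0.6 -0. ] 0.0 share [-1.048 -0.414  1.944] 0.5714338208659935
```

Request:
step_arm([
  {"dx": -0.98, "dy": -0.41, "dz": 0, "wx": 0, "wy": 0, "wz": 0, "claw": 40},
  {"dx": -0.98, "dy": -0.41, "dz": 0.98, "wx": 0, "wy": 0, "wz": 0, "claw": 40},
  {"dx": -0.98, "dy": -0.41, "dz": 0.98, "wx": 0, "wy": 0, "wz": 0, "claw": 40},
  {"dx": -0.98, "dy": -0.41, "dz": 0.98, "wx": 0, "wy": 0, "wz": 0, "claw": 40},
  {"dx": -0.98, "dy": -0.41, "dz": 0.98, "wx": 0, "wy": 0, "wz": 0, "claw": 40},
])

```text
clock: 1.15
tool_pos: [0.5471, -0.1514, 0.083]
eef_rot: [0.739, 0.674, 0.001, 0.0]
contact_force: [0.6, 0.4, 1.6]
opening: 0.455
finger_force: 0.0
```

```bash
python3 - <<'E'
from m import *
p,d,c=snap("wrist");save("pics/d.png",p,1.2)
E
python3 g.py -.092 -.192 .005
```

```text
t 1.2 guide pos [-0.09   -0.1853] 0.0838 tooly yaw rel 0.002 F [0.7 1.1] -1.0 share [-0.085 -0.03   0.984] 0.45602209059303106
```

View pics/d.png

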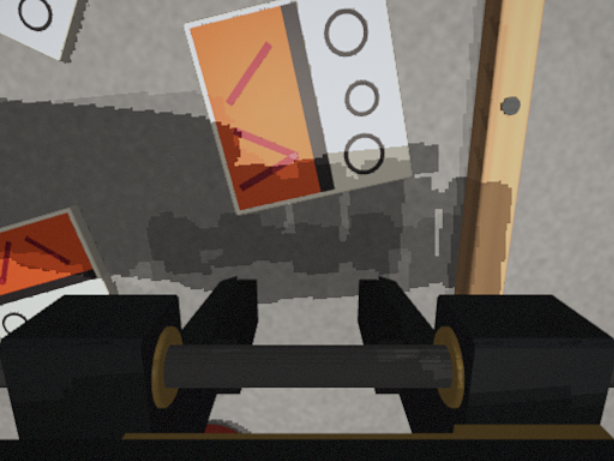

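The fingers (tips ~(245,285) and (370,285)) are clear below the tile's lower corner at (238,213), and the small tiles are out of the way.

Request:
step_arm([
  {"dx": -0.1, "dy": -0.03, "dz": 0.5, "wx": 0, "wy": 0, "wz": 0, "claw": 40},
  {"dx": -0.1, "dy": -0.03, "dz": 0.8, "wx": 0, "wy": 0, "wz": 0, "claw": 40},
  {"dx": -0.1, "dy": -0.03, "dz": 0.97, "wx": 0, "wy": 0, "wz": 0, "claw": 40},
  {"dx": -0.1, "dy": -0.03, "dz": 0.97, "wx": 0, "wy": 0, "wz": 0, "claw": 40},
  {"dx": -0.1, "dy": -0.03, "dz": 0.97, "wx": 0, "wy": 0, "wz": 0, "claw": 40},
])

```text
clock: 1.7
tool_pos: [0.5435, -0.1603, 0.0057]
eef_rot: [0.739, 0.673, 0.001, 0.001]
contact_force: [0.5, -0.2, 0.9]
opening: 0.455
finger_force: 0.0
```

```bash
python3 g.py -.092 -.15 .005
```

```text
t 1.7 guide pos [-0.0934 -0.1949] 0.0057 tooly yaw rel 0.0006 F [ 0.6 -0.1] 0.9 share [0.561 0.018 0.009] 0.4554247997428877
```

Request:
step_arm([
  {"dx": 0.1, "dy": 0.02, "dz": 0, "claw": 40, "wx": 0, "wy": 0, "wz": 0},
  {"dx": 0.18, "dy": 0.02, "dz": 0, "claw": 40, "wx": 0, "wy": 0, "wz": 0},
  {"dx": 0.26, "dy": 0.02, "dz": 0, "claw": 40, "wx": 0, "wy": 0, "wz": 0},
  {"dx": 0.34, "dy": 0.02, "dz": 0, "claw": 40, "wx": 0, "wy": 0, "wz": 0},
  {"dx": 0.42, "dy": 0.02, "dz": 0, "claw": 40, "wx": 0, "wy": 0, "wz": 0},
  {"dx": 0.5, "dy": 0.02, "dz": 0, "claw": 40, "wx": 0, "wy": 0, "wz": 0},
  {"dx": 0.58, "dy": 0.02, "dz": 0, "claw": 40, "wx": 0, "wy": 0, "wz": 0},
  {"dx": 0.65, "dy": 0.02, "dz": 0, "claw": 40, "wx": 0, "wy": 0, "wz": 0},
])

```text
clock: 2.5
tool_pos: [0.5483, -0.1088, 0.0042]
eef_rot: [0.74, 0.673, -0.0, -0.0]
contact_force: [-0.5, -1.6, 0.1]
opening: 0.456
finger_force: 0.6
```

```bash
python3 - <<'E'
from m import *
p,d,c=snap("wrist");save("pics/e.png",p,1.2)
E
python3 g.py -.092 -.109 .005
```

```text
t 2.55 guide pos [-0.0932 -0.1416] 0.0043 tooly yaw rel 0.0009 F [-0.3  0.5] -0.0 share [ 0.408  0.015 -0.009] 0.45570413522330505
```

View pics/e.png

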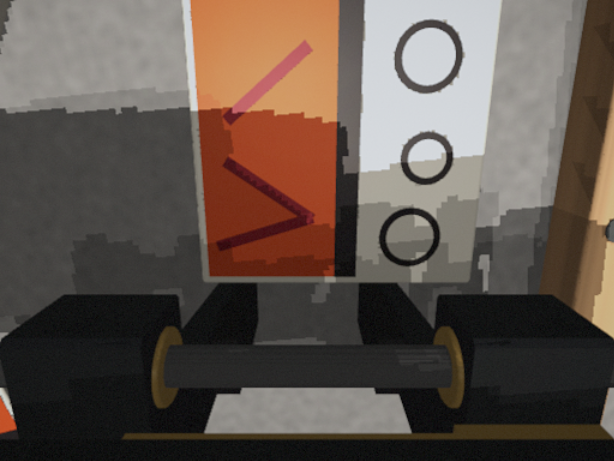

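The tile's lower edge (y~280 px, level) now lies flat against both fingertips, so it is square. I continue.

Request:
step_arm([
  {"dx": 0.06, "dy": 0, "dz": 0, "claw": 40, "wx": 0, "wy": 0, "wz": 0},
  {"dx": 0.12, "dy": 0, "dz": 0, "claw": 40, "wx": 0, "wy": 0, "wz": 0},
  {"dx": 0.18, "dy": 0, "dz": 0, "claw": 40, "wx": 0, "wy": 0, "wz": 0},
  {"dx": 0.24, "dy": 0, "dz": 0, "claw": 40, "wx": 0, "wy": 0, "wz": 0},
  {"dx": 0.3, "dy": 0, "dz": 0, "claw": 40, "wx": 0, "wy": 0, "wz": 0},
  {"dx": 0.34, "dy": 0, "dz": 0, "claw": 40, "wx": 0, "wy": 0, "wz": 0},
  {"dx": 0.37, "dy": 0, "dz": 0, "claw": 40, "wx": 0, "wy": 0, "wz": 0},
  {"dx": 0.38, "dy": 0, "dz": 0, "claw": 40, "wx": 0, "wy": 0, "wz": 0},
])

```text
clock: 3.35
tool_pos: [0.5512, -0.0788, 0.0043]
eef_rot: [0.74, 0.673, 0.0, -0.0]
contact_force: [0.3, -1.3, -0.6]
opening: 0.451
finger_force: 0.4
```

```bash
python3 g.py -.092 -.109 .005
```

```text
t 3.35 guide pos [-0.0934 -0.1131] 0.0043 tooly yaw rel -0.0003 F [ 0.4 -1.2] -0.6 share [ 0.051  0.017 -0.008] 0.4511060228722804
```

Request:
step_arm([
  {"dx": 0.02, "dy": 0, "dz": 0, "claw": 40, "wx": 0, "wy": 0, "wz": 0},
  {"dx": 0.03, "dy": 0, "dz": 0, "claw": 40, "wx": 0, "wy": 0, "wz": 0},
  {"dx": 0.04, "dy": 0, "dz": 0, "claw": 40, "wx": 0, "wy": 0, "wz": 0},
  {"dx": 0.05, "dy": 0, "dz": 0, "claw": 40, "wx": 0, "wy": 0, "wz": 0},
])

```text
clock: 3.75
tool_pos: [0.5516, -0.0755, 0.0044]
eef_rot: [0.74, 0.673, -0.0, 0.0]
contact_force: [-0.4, -3.1, -0.5]
opening: 0.457
finger_force: 1.3
```

Request:
step_arm([
  {"dx": 0.01, "dy": 0, "dz": 0, "claw": 40, "wx": 0, "wy": 0, "wz": 0},
  {"dx": 0.02, "dy": 0, "dz": 0, "claw": 40, "wx": 0, "wy": 0, "wz": 0},
])

```text
clock: 3.95
tool_pos: [0.5515, -0.0754, 0.0044]
eef_rot: [0.74, 0.673, -0.001, 0.001]
contact_force: [-0.6, -5.5, -0.3]
opening: 0.452
finger_force: 3.1
```

```bash
python3 g.py -.092 -.109 .005
```

```text
t 3.95 guide pos [-0.0934 -0.1096] 0.0044 tooly yaw rel -0.0019 F [-0.1 -5.5] -0.3 share [ 0.008  0.017 -0.008] 0.4523745986131125
```

The push has stalled at 5.5 N on the short rail, as predicted. Next I retreat, lift, rotate 90° and go to the -x side.

Request:
step_arm([
  {"dx": -0.2, "dy": 0, "dz": 0, "claw": 40, "wx": 0, "wy": 0, "wz": 0},
  {"dx": -0.25, "dy": 0, "dz": -0.5, "claw": 40, "wx": 0, "wy": 0, "wz": 0},
  {"dx": -0.25, "dy": 0, "dz": -0.9, "claw": 40, "wx": 0, "wy": 0, "wz": 0.02},
  {"dx": 0, "dy": -0.5, "dz": -0.9, "claw": 40, "wx": 0, "wy": 0, "wz": 0.5},
  {"dx": 0.4, "dy": -0.94, "dz": -0.9, "claw": 40, "wx": 0, "wy": 0, "wz": 0.5},
  {"dx": 0.75, "dy": -0.94, "dz": -0.9, "claw": 40, "wx": 0, "wy": 0, "wz": 0.5},
  {"dx": 0.75, "dy": -0.94, "dz": -0.9, "claw": 40, "wx": 0, "wy": 0, "wz": 0.5},
  {"dx": 0.75, "dy": -0.94, "dz": -0.9, "claw": 40, "wx": 0, "wy": 0, "wz": 0.5},
])

```text
clock: 4.75
tool_pos: [0.4827, -0.0043, 0.0765]
eef_rot: [0.946, 0.325, 0.001, -0.001]
contact_force: [-1.0, -0.6, 0.5]
opening: 0.455
finger_force: 0.0
```

```bash
python3 g.py -.168 -.052 .005
```

```text
t 4.75 guide pos [-0.1686 -0.0452] 0.0765 tooly yaw rel -0.816 F [-1.  -0.7] 0.5 share [-0.055  0.067  0.894] 0.4549367323490739
```

Request:
step_arm([
  {"dx": -0.055, "dy": 0.067, "dz": 0, "claw": 40, "wx": 0, "wy": 0, "wz": 0.24},
  {"dx": -0.055, "dy": 0.067, "dz": 0, "claw": 40, "wx": 0, "wy": 0, "wz": 0.24},
  {"dx": -0.055, "dy": 0.067, "dz": 0, "claw": 40, "wx": 0, "wy": 0, "wz": 0.24},
  {"dx": -0.055, "dy": 0.067, "dz": 0, "claw": 40, "wx": 0, "wy": 0, "wz": 0.24},
  {"dx": -0.055, "dy": 0.067, "dz": 0, "claw": 40, "wx": 0, "wy": 0, "wz": 0.24},
  {"dx": -0.055, "dy": 0.067, "dz": 0, "claw": 40, "wx": 0, "wy": 0, "wz": 0.24},
  {"dx": -0.055, "dy": 0.067, "dz": 0, "claw": 40, "wx": 0, "wy": 0, "wz": 0.24},
])

```text
clock: 5.45
tool_pos: [0.4824, -0.0131, 0.0764]
eef_rot: [0.999, -0.043, 0.0, -0.0]
contact_force: [0.2, 0.1, 0.2]
opening: 0.454
finger_force: 0.0
```

```bash
python3 - <<'E'
from m import *
p,d,c=snap("wrist");save("pics/f.png",p,1.2)
E
python3 g.py -.168 -.052 .005
```

```text
t 5.5 guide pos [-0.168  -0.0542] 0.0763 tooly yaw rel -1.5638 F [-0.8 -0.3] -0.5 share [ 0.    -0.026  0.892] 0.45800488912109866
```

View pics/f.png

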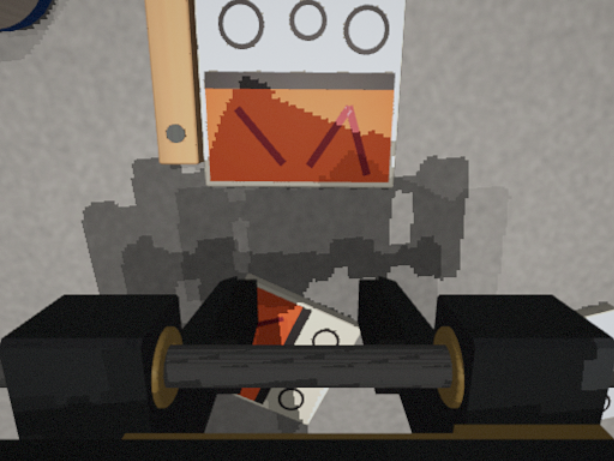

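Run:
```python
from m import *
p=cv2.imread("pics/f.png");c=viewer.calibration("wrist")
for n,uv in(("tileL",(208,185)),("tileR",(391,185)),("small1",(247,278)),("small2",(358,322)),("tileTL",(197,0))):
    print(n,(R2(GY).T@(ray(c,np.array(uv)/1.2,.012)[0,:2]-G)).round(4))
```

```text
tileL [-0.1319 -0.0029]
tileR [-0.1312 -0.0994]
small1 [-0.1842 -0.0217]
small2 [-0.2111 -0.0853]
tileTL [-0.0447 -0.0029]
```

The tile's -x edge is at (208–391,185) px, i.e. guide x ≈ -132 mm, flush with the short rail. The small tile's nearest corner is at -184 mm, so I lower at x = -155 mm.

Request:
step_arm([
  {"dx": 0.16, "dy": -0.02, "dz": 0.3, "claw": 40, "wx": 0, "wy": 0, "wz": 0.002},
  {"dx": 0.16, "dy": -0.02, "dz": 0.7, "claw": 40, "wx": 0, "wy": 0, "wz": 0.002},
  {"dx": 0.16, "dy": -0.02, "dz": 0.89, "claw": 40, "wx": 0, "wy": 0, "wz": 0.002},
  {"dx": 0.16, "dy": -0.02, "dz": 0.89, "claw": 40, "wx": 0, "wy": 0, "wz": 0.002},
])

```text
clock: 5.9
tool_pos: [0.4941, -0.013, 0.0035]
eef_rot: [0.999, -0.047, -0.002, -0.0]
contact_force: [-0.1, 0.4, 0.8]
opening: 0.452
finger_force: 0.0
```

Request:
step_arm([
  {"dx": 0.07, "dy": 0, "dz": 0, "claw": 40, "wx": 0, "wy": 0, "wz": 0},
  {"dx": 0.14, "dy": 0, "dz": 0, "claw": 40, "wx": 0, "wy": 0, "wz": 0},
  {"dx": 0.21, "dy": 0, "dz": 0, "claw": 40, "wx": 0, "wy": 0, "wz": 0},
  {"dx": 0.28, "dy": 0, "dz": 0, "claw": 40, "wx": 0, "wy": 0, "wz": 0},
  {"dx": 0.35, "dy": 0, "dz": 0, "claw": 40, "wx": 0, "wy": 0, "wz": 0},
  {"dx": 0.42, "dy": 0, "dz": 0, "claw": 40, "wx": 0, "wy": 0, "wz": 0},
  {"dx": 0.48, "dy": 0, "dz": 0, "claw": 40, "wx": 0, "wy": 0, "wz": 0},
  {"dx": 0.52, "dy": 0, "dz": 0, "claw": 40, "wx": 0, "wy": 0, "wz": 0},
])

```text
clock: 6.7
tool_pos: [0.5373, -0.0172, 0.0052]
eef_rot: [0.999, -0.048, 0.0, -0.0]
contact_force: [-3.3, 1.1, 1.1]
opening: 0.455
finger_force: 1.3
```

```bash
python3 g.py -.1096 -.052 .005
```

```text
t 6.7 guide pos [-0.113 -0.053] 0.0052 tooly yaw rel -1.5735 F [-3.4  0.8] 1.1 share [ 0.043 -0.013  0.002] 0.45531988660533607
```

Request:
step_arm([
  {"dx": 0.015, "dy": 0, "dz": 0, "claw": 40, "wx": 0, "wy": 0, "wz": 0},
  {"dx": 0.03, "dy": 0, "dz": 0, "claw": 40, "wx": 0, "wy": 0, "wz": 0},
  {"dx": 0.045, "dy": 0, "dz": 0, "claw": 40, "wx": 0, "wy": 0, "wz": 0},
  {"dx": 0.06, "dy": 0, "dz": 0, "claw": 40, "wx": 0, "wy": 0, "wz": 0},
])

```text
clock: 7.1
tool_pos: [0.5396, -0.0175, 0.005]
eef_rot: [0.999, -0.048, -0.002, -0.0]
contact_force: [-6.6, 1.0, 5.1]
opening: 0.453
finger_force: 3.4
```

```bash
python3 g.py -.1096 -.052 .005
```

```text
t 7.1 guide pos [-0.1107 -0.0531] 0.005 tooly yaw rel -1.5737 F [-6.7  0.4] 5.1 share [ 0.013 -0.014  0.   ] 0.45342341511871503
```

Request:
step_arm([
  {"dx": -0.1, "dy": 0, "dz": 0, "claw": 40, "wx": 0, "wy": 0, "wz": 0},
  {"dx": -0.2, "dy": 0, "dz": -0.3, "claw": 40, "wx": 0, "wy": 0, "wz": 0},
  {"dx": -0.3, "dy": 0, "dz": -0.98, "claw": 40, "wx": 0, "wy": 0, "wz": 0},
  {"dx": -0.3, "dy": 0, "dz": -0.98, "claw": 40, "wx": 0, "wy": 0, "wz": 0},
  {"dx": -0.3, "dy": 0, "dz": -0.98, "claw": 40, "wx": 0, "wy": 0, "wz": 0},
])

```text
clock: 7.6
tool_pos: [0.5193, -0.0156, 0.0849]
eef_rot: [0.999, -0.048, 0.003, 0.0]
contact_force: [0.4, 0.8, -1.0]
opening: 0.453
finger_force: 0.0
```

Request:
step_arm([
  {"dx": 0.1, "dy": 0, "dz": -0.7, "claw": 40, "wx": 0, "wy": 0, "wz": 0},
  {"dx": 0.1, "dy": 0, "dz": -0.7, "claw": 40, "wx": 0, "wy": 0, "wz": 0},
  {"dx": 0.1, "dy": 0, "dz": -0.7, "claw": 40, "wx": 0, "wy": 0, "wz": 0},
])

```text
clock: 7.9
tool_pos: [0.5269, -0.0162, 0.1398]
eef_rot: [0.999, -0.048, 0.002, 0.0]
contact_force: [0.3, 0.3, -0.9]
opening: 0.457
finger_force: 0.0
```

```bash
python3 - <<'E'
from m import *
import pickle
p,d,c=snap("wrist");save("pics/g.png",p,1.5);pickle.dump((p,d,c),open("g.pkl","wb"))
E
python3 g.py -.1096 -.052 .005
```

```text
t 7.95 guide pos [-0.1247 -0.0529] 0.1388 tooly yaw rel -1.5732 F [ 0.  -0.3] -0.4 share [ 0.188 -0.012  1.672] 0.4494817300508395
```

View pics/g.png

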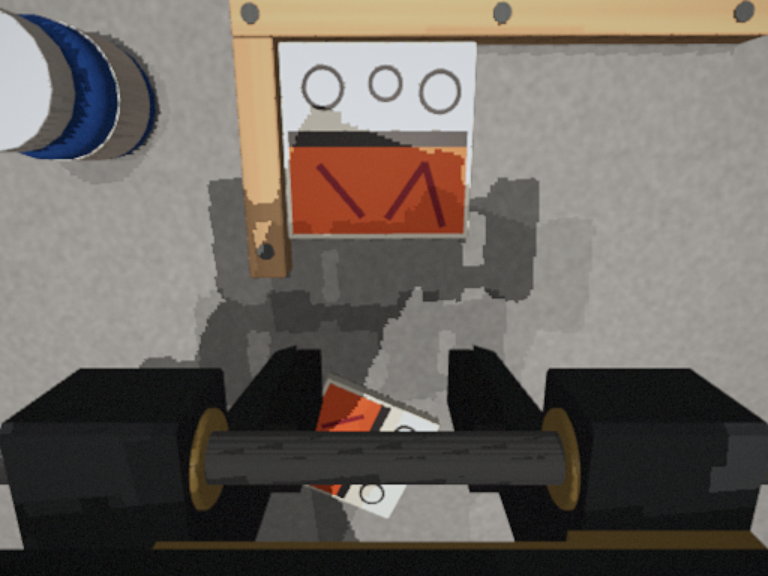

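The tile sits in the corner (tile corner ~(278,42) px, rails at (272,38)). I check the residual gaps numerically.

Run:
```python
from m import *
import pickle
p,d,c=pickle.load(open("g.pkl","rb"))
z=heights(p,d,c)[...,2]
T=(z>.006)&(z<.0165);Rm=(z>.0175)&(z<.027)
g=lambda uv,h:(ray(c,uv,h)[:,:2]-G)@R2(GY)
def show(n,uv,h):
    W=g(uv,h);a,v=line(W);print(n,W.mean(0).round(4),"dir",np.degrees(np.arctan2(v[1],v[0])).round(2))
rows=range(40,150);cols=range(205,300)
last=lambda a:np.flatnonzero(a)[-1]+.5
show("short rail inner",[(last(Rm[r,150:195])+150,r) for r in rows],.022)
show("tile -y edge",[(last(T[r,180:330])+180,r) for r in rows],.012)
show("tile -x edge",[(u,last(T[20:180,u])+20) for u in cols],.012)
show("long rail inner",[(u,last(Rm[:40,u])) for u in range(330,440)],.022)
show("long rail at tile",[(u,last(Rm[:40,u])) for u in cols],.022)
```

```text
short rail inner [-0.0496 -0.0018] dir 0.1
tile -y edge [-0.0496 -0.1008] dir -0.12
tile -x edge [-0.0996 -0.0511] dir 89.87
long rail inner [-0.0007 -0.1471] dir -89.57
long rail at tile [-0.0008 -0.0517] dir 89.87
```

The tile is flush to both rails within about 1 mm and 0.3°, and the jars were never touched.

```bash
python3 -c "
from plant import workorder
print(workorder.finish_job())"
```

```text
the job is handed in; nothing more can be done
None
```

I pushed the tile into the guide's corner and handed the job in at about 8 s; the last picture measured it flush with both rails to about 1 mm and 0.3°. The arm kept clear of the jars, though I took no final measurement of them, and the hand-in returned no verdict.

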